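# Clamp the penlight in the light rest

### The job

Push the light rest's sprung hold-down arm back until its folding stay snaps straight and holds it up by itself, then lay the black penlight down in the two troughs beneath the raised arm, centred lengthwise, with its lens end towards the little stone stage. Then press the stay's knee down so that it folds and the arm comes down and clamps the penlight; leave the loupe and the pen where they are.

Things in the scene. Friction and masses are not known exactly. Their poses are not given: they have to be found in the camera images.
- light_rest: The light rest, fixed to the desk: black base plate 435 x 70 x 12 mm with aluminium fittings. Origin: on the desk under the middle of its cradle. x runs along the plate from the stone stage (45 mm high column with a pale stone, at x = -96) over the cradle to the arm's pivot (x = 135, z = 72 mm) and the folding stay (rear pivot x = 305, z = 65); y across, z up.
- cradle (a point): Middle of the cradle, axes as the light rest, at x = 0, z = 30 mm of it, the height of the trough floors: the penlight's origin belongs here. Two troughs 20 mm long stand at x = -45 and +50 mm: 17 mm wide inside, 34 outside, flaring to 29 at z = 47 mm. Between them the plate (top z = 12 mm) is clear. A 41 mm high tail stop stands at x = 84 mm.
- penlight: The loose black penlight on the desk, 135 mm long, 14 wide, 15 high, about 60 g. Origin: middle of its length on its underside; y is its long axis: the plain blunt lens end towards -y, the tail (pocket clip and small end button) towards +y; z up. Grasp it across its width at the middle. Laid right, its +y points along the light rest's +x.
- holddown (a joint): Angle of the hold-down arm (rad): 0 = down on its stop, cradle empty; about 0.1 = bearing on a penlight; about 1.26 = held up by the locked stay; 1.29 at most. A spring urges it down (0.27 Nm at 0, 0.46 Nm at 1.26) and a damper slows it: it takes about 0.7 s to come down.
- push_bar (a point): Middle of the round steel push bar on the arm's lever, 12 mm thick, 60 mm long across. It runs on a 90 mm circle round the arm's pivot: at joint 0 at x = 57, z = 117 mm of the light rest, at 1.26 at x = 156, z = 160. Push it from the stage side towards the stay (or pinch and carry it) with 7 to 12 N right up to where it stops: there a knee spring snaps the stay past straight.
- nose (a point): Centre of the arm's rubber nose (18 mm thick roller), 85 mm ahead of the pivot, that bears on the penlight: at joint 0 at x = 50, z = 46 mm of the light rest; held up it is clear at about x = 85, z = 145.
- stay_knee (a joint): Bend of the stay's knee (rad): about 0 = folded, hanging down (arm down); 1.13 = straight; 1.41 = past straight on its stop, locked.
- knee_roller (a point): Axis of the steel knee roller between the stay's two links, 18 mm thick, 34 mm long across. Locked, it stands at about x = 231, z = 60 mm of the light rest (top at 69). Pressed straight down by about 15 to 20 mm, with some 5 N, it passes straight and the stay folds away downward.
- loupe: Bystander: small folding loupe, 44 mm, on the desk.
- pen_click: Bystander: slim click pen 145 mm long, behind the light rest.
- lens_end (a point): Middle of the penlight's lens end, 67 mm from its origin along -y, 7 mm above its underside.

How it is judged:
By the outcome, as a careful person would: the job done as asked, in the order asked, and still so for the second after the job is handed in, with the robot touching nothing.
It also fails if it takes over 64 s, if anything falls off the work surface, if the arm or the gripper's body presses on something with over 40 N, if the wrist force passes 120 N, or if a joint passes its speed limit or range.

### The arm

A 7-joint arm with a two-finger parallel gripper is mounted at the origin on a cart in front of the work surface, level with it; the furniture and walls round the work are solid. World frame = base frame: x ahead of the robot, y to its left, z up, the work surface at z = 0. Lengths are in mm, angles in rad, forces in N, time in s.
With the tool pointing down it reaches from about 425 to 975 mm from the base axis. Payload 16.7 kg.
Tool frame: the origin (TCP) lies midway between the tips of the shut fingers; the grasp point (between the pads) lies 19 mm behind it; x points along the fingers, y is the direction in which the jaws open and shut, and the axes are right-handed (so a half turn about x gives the same grasp; the last joint's range is limited). The gripper opens to 85 mm and grips with 20 to 120 N. Pads are 22 mm wide; open, the fingers measure 114 mm over their backs; the gripper's body (76 mm by 85 mm) begins 54 mm behind the grasp point. The pads swing forward as they close: fully open they stand 13 mm farther back than shut.
Start: joints at [1.198, 0.426, 0.074, 1.606, -0.034, 1.111, -0.067], TCP at [149.778, -658.136, 231.302] pointing down, gripper open.
Joint ranges: [-2.85, 2.85], [-0.5, 2.14], [-1.23, 1.37], [0.21, 2.46], [-1.02, 4.16], [0.16, 2.05], [-2.73, 2.73]. Speed limits (rad/s): [1.89, 1.89, 2.39, 2.39, 3.01, 3.01, 3.01].

### API

Orientations are given as a rotation vector (axis times angle).
In Python, from plant import ctrl, vision, job_done gives the robot as it stands.
- The arm moves only by the tool step_arm, never from a script. Its argument "motion" is a list of rows, each an object with "fingers": the closure, from -1 (fully open) to 1 (shut); "xyz": the shift along the world's x, y, z in mm, a list of three; "roll": the turn about the world's z in degrees. A call has 1 to 8 rows; each row shifts and turns the commanded pose from where the row before left it; what a row does not reach is not made up. A row lasts 1/12 s, in which the tool goes at most 41.7 mm and 7.16 degrees, less where a joint would pass 70% of its speed; a pose out of reach is approached as far as the arm can. A call with a gripper value outside its range is refused whole. The fingers move at their own pace and stop on an object; "newtons" is the grip in N (left out, the last holds). Time passes only in rows, so rows that do not move let the fingers close. It gives the time, the measured TCP pose, the force and the opening at its end, in the units of the state.
- ctrl.read_state(): the state, without advancing time (a new reading comes with each control period).
- vision.capture(name): name is "side" or "top"; returns the picture (480x640x3 uint8, red, green, blue); there is no depth.
- vision.camera_model(name): a dict with "intrinsics" (3x3 intrinsics, pixels), "extrinsics" (4x4, takes a point from camera to world coordinates). Camera axes: x right, y down, z forward; pixel columns grow to the right and rows downward; lengths in mm; the calibration is good to about 2 mm. A picture is of the moment at which its call begins. camera_model takes no time and is no camera call.
- job_done(): hands the job in, once; it reports no verdict.
The state is a dict: "time_s": time; "q": joint angles; "joint_vel": joint speeds; "joint_efforts": joint torques, N m; "tcp_pos": TCP position; "tcp_rot": TCP orientation; "wrist_force": force on the tool from outside, world axes, zero at the start; "wrist_torque": the same for the moment, N m; "finger_gap": finger opening in mm.
Only numpy, scipy, OpenCV 4.12 (cv2) and the standard library are available. Lean on these libraries where they do the work, as an engineer would, in place of code of your own. Each camera call takes 0.05 s, during which the arm holds its last target.

## Working session

There is one attempt and no reset: what is moved stays moved. The work goes in short steps, Python scripts to look and compute and a tool call to move; the robot and the scene stay as the last step left them, time stands still between calls to the robot, and variables do not carry over. Pictures are saved under pics/ and viewed, and the job is handed in when it is done.

Besides the shell and the picture viewer there is one more tool, called after "Request:" by a JSON object that holds its "name" and its "arguments", one argument or row to a line. step_arm: Moves the arm, as the interface text tells. Its arguments: {"type":"object","properties":{"motion":{"type":"array","items":{"type":"object","properties":{"fingers":{"type":"number"},"xyz":{"type":"array","items":{"type":"number"}},"roll":{"type":"number"}}}},"newtons":{"type":"number"}},"required":["motion"]}

```bash
mkdir -p pics; ls
python3 - <<'E'
from plant import ctrl, vision
import cv2
for n in("side","top"):
    im=vision.capture(n); cv2.imwrite(f"pics/a_{n}.png",im[:,:,::-1])
    m=vision.camera_model(n); print(n,m["intrinsics"],m["extrinsics"])
print(ctrl.read_state())
E
```

```text
pics
side [[598.87071194   0.         323.7222064 ]
 [  0.         598.87071194 228.57475874]
 [  0.           0.           1.        ]] [[-9.85560476e-01 -1.20925255e-01  1.18522700e-01  4.41352792e+02]
 [-1.68179119e-01  6.17841114e-01 -7.68106856e-01  9.44756816e+02]
 [ 1.96553203e-02 -7.76948802e-01 -6.29256885e-01  7.10142822e+02]
 [ 0.00000000e+00  0.00000000e+00  0.00000000e+00  1.00000000e+00]]
top [[540.46632276   0.         323.67300255]
 [  0.         540.46632276 232.10255674]
 [  0.           0.           1.        ]] [[ 2.47436077e-02 -9.98153470e-01  5.54743538e-02  4.88381899e+02]
 [-9.99680968e-01 -2.44236708e-02  6.43796453e-03  1.76530350e+02]
 [-5.07118928e-03 -5.56159542e-02 -9.98439357e-01  1.09263848e+03]
 [ 0.00000000e+00  0.00000000e+00  0.00000000e+00  1.00000000e+00]]
{'time_s': 0.1, 'q': array([ 1.19751989,  0.42662229,  0.07385823,  1.60652229, -0.03408611,
        1.11076662, -0.06711298]), 'joint_vel': array([-0.00040277, -0.00053799, -0.00014668, -0.0029143 ,  0.00187649,
        0.00113024, -0.00152607]), 'joint_efforts': array([ 5.21291557e-03, -9.51543975e+01,  3.77013311e+00, -4.64411259e+01,
        1.96171144e-02,  6.55087075e-03, -1.28318165e-04]), 'tcp_pos': array([ 149.68491509, -657.84204572,  230.721376  ]), 'tcp_rot': array([ 2.10331111,  0.23740204, -2.10373966]), 'wrist_force': array([-0.52650495, -0.79575955, -0.5115102 ]), 'wrist_torque': array([ 0.00436848,  0.02821684, -0.03765613]), 'finger_gap': 85.32581663992437}
```

View pics/a_side.png

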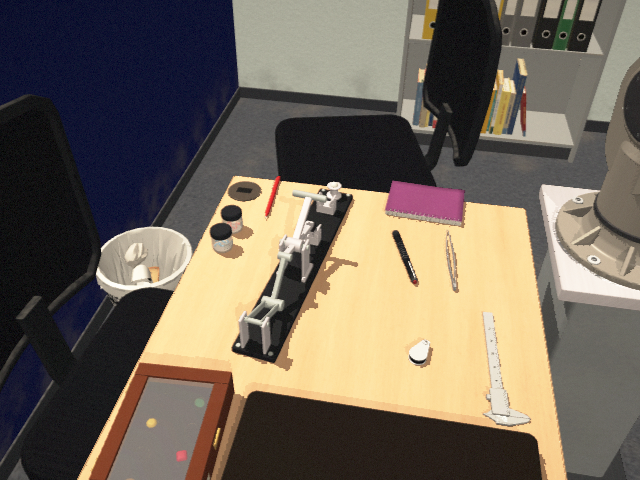

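View pics/a_top.png

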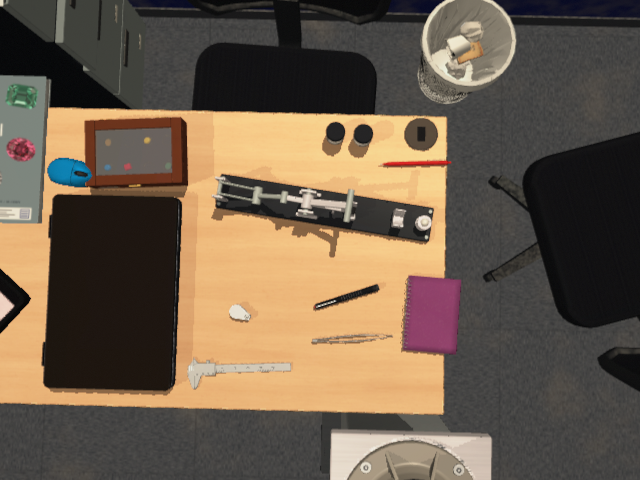

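The top view shows the rest with its stage at (423,222) and its stay at the left end (220,190). The penlight is at (347,297) and the loupe at (240,313). I'll zoom in on these.

```bash
cat > h.py <<'E'
import numpy as np, cv2
from plant import ctrl, vision
M={n:vision.camera_model(n) for n in("side","top")}
def ray(n,uv):
    K=np.array(M[n]["intrinsics"]);T=np.array(M[n]["extrinsics"])
    d=T[:3,:3]@np.linalg.solve(K,[uv[0],uv[1],1.]);return T[:3,3],d
def onz(n,uv,z):
    o,d=ray(n,uv);return o+d*(z-o[2])/d[2]
def proj(n,p):
    K=np.array(M[n]["intrinsics"]);T=np.array(M[n]["extrinsics"])
    c=K@(T[:3,:3].T@(np.asarray(p,float)-T[:3,3]));return c[:2]/c[2]
def tri(uvs,uvt):
    A=[];b=[]
    for n,uv in(("side",uvs),("top",uvt)):
        o,d=ray(n,uv);d=d/np.linalg.norm(d);P=np.eye(3)-np.outer(d,d);A.append(P);b.append(P@o)
    return np.linalg.lstsq(np.vstack(A),np.hstack(b),rcond=None)[0]
def crop(src,dst,x0,y0,x1,y1,s):
    im=cv2.imread(src)[y0:y1,x0:x1];cv2.imwrite(dst,cv2.resize(im,None,fx=s,fy=s,interpolation=cv2.INTER_CUBIC))
E
python3 - <<'E'
from h import *
crop("pics/a_top.png","pics/b1.png",200,165,460,325,3)
crop("pics/a_side.png","pics/b2.png",225,170,435,370,2.9)
E
```

```text
(no output)
```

View pics/b1.png

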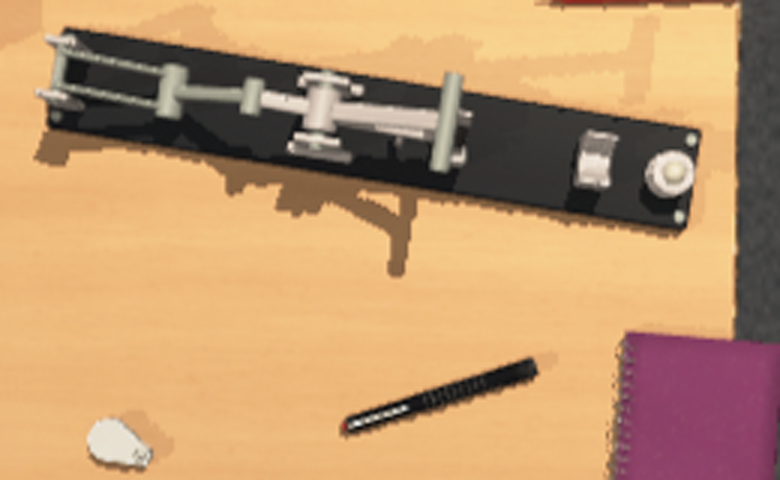

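View pics/b2.png

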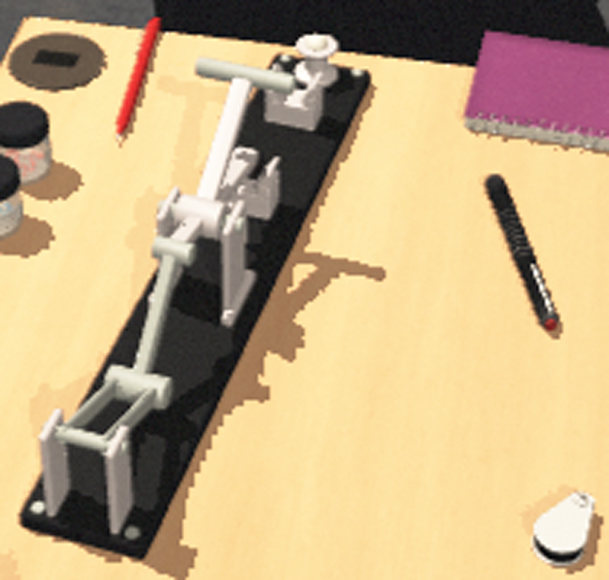

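```bash
cat >> h.py <<'E'
def T3(px): return (px[0]/3+200-.33,px[1]/3+165-.33)
def S3(px): return (px[0]/2.9+225-.33,px[1]/2.9+170-.33)
E
python3 - <<'E'
from h import *
c={k:onz("top",T3(v),12)[:2] for k,v in dict(TL=(64,27),TR=(701,131),BR=(686,232),BL=(49,131)).items()}
for k,v in c.items(): print(k,v.round(1))
s={k:onz("side",S3(v),12)[:2] for k,v in dict(NR=(146,555),FR=(370,75),NL=(24,520),FL=(278,57)).items()}
for k,v in s.items(): print("side",k,v.round(1))
L=c["TL"]-c["TR"];L2=c["BL"]-c["BR"];print(np.linalg.norm(L),np.linalg.norm(L2),np.degrees(np.arctan2(L[1],L[0])),np.degrees(np.arctan2(L2[1],L2[0])))
ctr=sum(c.values())/4;print("ctr",ctr)
print("stage top", onz("top",T3((673,171)),48), tri(S3((317,45)),T3((673,171))))
print("bar", tri(S3((244,73)),T3((448,122))))
print("bar ends", tri(S3((200,68)),T3((455,76))),tri(S3((289,79)),T3((441,168))))
print("knee",tri(S3((139,386)),T3((173,91))))
print("pen lens",onz("top",T3((537,366)),8),onz("side",S3((494,180)),8),"tail",onz("top",T3((343,428)),8),onz("side",S3((552,325)),8))
# masks for pen
for n in("top","side"):
    im=cv2.imread(f"pics/a_{n}.png");g=im.max(2)
    x0,y0,x1,y1=(308,280,385,315) if n=="top" else (385,225,420,290)
    m=np.zeros(g.shape,np.uint8);m[y0:y1,x0:x1]=(im[y0:y1,x0:x1,0].astype(int)<60)*(g[y0:y1,x0:x1]<90)
    ys,xs=np.nonzero(m);P=np.array([onz(n,(x,y),9)[:2] for x,y in zip(xs,ys)])
    (cc,wh,a)=cv2.minAreaRect(P.astype(np.float32));print(n,len(P),cc,wh,a,P.mean(0))
E
```

```text
TL [661.3 393.4]
TR [601.5 -35.2]
BR [533.7 -26.1]
BL [590.9 401. ]
side NR [590.9 407.5]
side FR [534.6 -21.4]
side NL [657.1 397.2]
side FL [600.3 -30.1]
432.7450605304265 430.91249887617664 82.05417383815191 82.3692345986401
ctr [596.88598104 183.27652914]
stage top [571.39872919 -10.42956495  48.        ] [571.51639489 -12.20120603  38.38722043]
bar [592.41744239 138.20941679 118.41093129]
bar ends [620.0983244  134.39527473 115.55094018] [564.80201183 141.92934279 120.5997446 ]
knee [616.41470671 315.66842277  34.61169129]
pen lens [442.18680666  70.98512164   8.        ] [441.97327719  71.43379541   8.        ] tail [397.91704481 199.08769257   8.        ] [398.47846005 198.51759363   8.        ]
top 332 (420.2232971191406, 134.47509765625) (12.096961975097656, 130.02700805664062) 19.089290618896484 [423.18710537 126.60446138]
side 256 (421.5411376953125, 134.02536010742188) (12.619146347045898, 134.05581665039062) 18.850679397583008 [424.53433987 127.36776283]
```

Run:
```python
from h import *
from scipy.spatial.transform import Rotation as R
st=ctrl.read_state();A=R.from_rotvec(st["tcp_rot"]).as_matrix();print(A.round(3));print("jaw ang",np.degrees(np.arctan2(A[1,1],A[0,1])))
for z in (0,100,300,450): print(z,[onz("top",p,z)[:2].round() for p in((525,200),(640,130),(575,325),(600,365),(488,283))])
for t in((600,350),(625,380),(640,340)):
  for s in((440,5),(495,20),(470,160)): print(t,s,tri(s,t).round())
for p in([150,-658,231],[290,-430,231],[430,-200,231],[580,50,200]): print(p,proj("side",p).round(),proj("top",p).round())
```

```text
[[-0.     0.222 -0.975]
 [ 0.001 -0.975 -0.222]
 [-1.    -0.001  0.   ]]
jaw ang -77.18099572049098
0 [array([ 624., -223.]), array([ 773., -456.]), array([ 375., -324.]), array([ 297., -373.]), array([ 455., -149.])]
100 [array([ 612., -186.]), array([ 747., -399.]), array([ 386., -278.]), array([ 315., -323.]), array([ 458., -120.])]
300 [array([ 587., -113.]), array([ 695., -283.]), array([ 406., -186.]), array([ 350., -222.]), array([464., -60.])]
450 [array([568., -58.]), array([ 656., -196.]), array([ 422., -118.]), array([ 376., -147.]), array([469., -15.])]
(600, 350) (440, 5) [ 394. -200.  341.]
(600, 350) (495, 20) [ 339. -217.  310.]
(600, 350) (470, 160) [ 289. -442. -135.]
(625, 380) (440, 5) [ 374. -232.  336.]
(625, 380) (495, 20) [ 314. -261.  295.]
(625, 380) (470, 160) [ 248. -519. -178.]
(640, 340) (440, 5) [ 399. -270.  317.]
(640, 340) (495, 20) [ 341. -286.  287.]
(640, 340) (470, 160) [ 287. -578. -218.]
[150, -658, 231] [543.  -4.] [860. 495.]
[290, -430, 231] [490.  23.] [711. 399.]
[430, -200, 231] [422.  59.] [564. 305.]
[580, 50, 200] [326. 127.] [404. 209.]
```

Run:
```python
from h import *
crop("pics/a_top.png","pics/c1.png",440,120,640,480,1.65)
crop("pics/a_side.png","pics/c2.png",240,0,640,240,2)
```

```text
(no output)
```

View pics/c1.png

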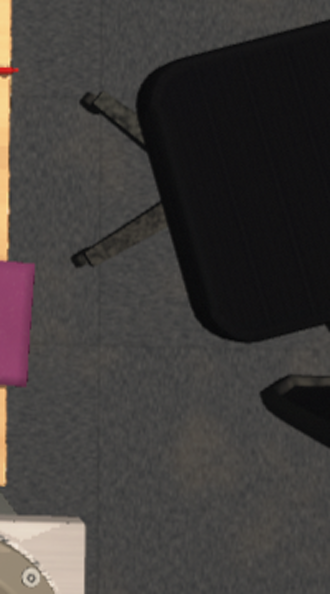

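View pics/c2.png

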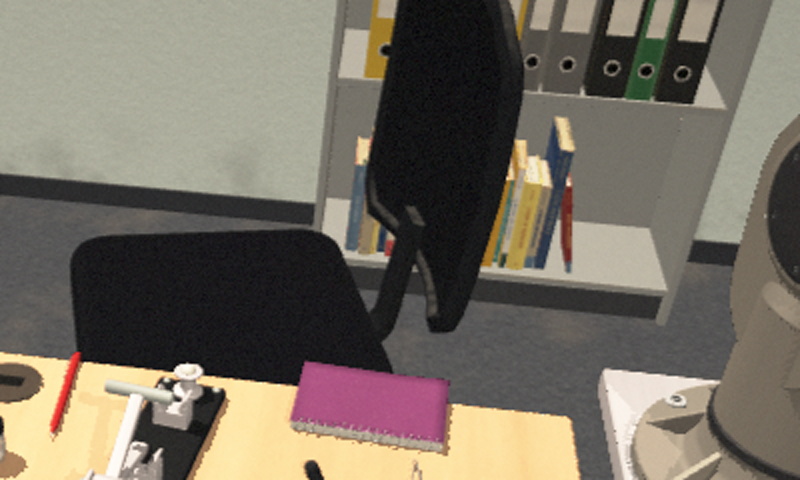

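Run:
```python
from h import *
for s,t in(((462,165),(600,358)),((470,150),(615,370))):
  p=tri(s,t);print(p.round(),proj("side",p),proj("top",p))
for y in(-380,-440,-500,-600):
  for s in((462,165),(488,120),(500,60),(498,20),(486,0)):
    o,d=ray("side",s);q=o+d*(y-o[1])/d[1];print(y,s,q.round(),proj("top",q).round())
```

```text
[ 286. -453. -158.] [462.31993772 164.99533368] [599.97540086 357.62531075]
[ 270. -465. -117.] [471.16008501 149.96116022] [614.89309036 368.60700856]
-380 (462, 165) [ 295. -380. -113.] [577. 356.]
-380 (488, 120) [ 256. -380.   19.] [608. 389.]
-380 (500, 60) [ 258. -380.  169.] [655. 408.]
-380 (498, 20) [ 279. -380.  257.] [690. 409.]
-380 (486, 0) [ 312. -380.  297.] [708. 394.]
-440 (462, 165) [ 289. -440. -150.] [596. 357.]
-440 (488, 120) [ 247. -440.  -12.] [630. 390.]
-440 (500, 60) [ 249. -440.  145.] [682. 410.]
-440 (498, 20) [ 272. -440.  237.] [720. 412.]
-440 (486, 0) [ 306. -440.  278.] [740. 396.]
-500 (462, 165) [ 282. -500. -188.] [614. 358.]
-500 (488, 120) [ 239. -500.  -43.] [651. 391.]
-500 (500, 60) [ 241. -500.  120.] [707. 412.]
-500 (498, 20) [ 265. -500.  216.] [749. 414.]
-500 (486, 0) [ 300. -500.  259.] [771. 398.]
-600 (462, 165) [ 271. -600. -250.] [641. 359.]
-600 (488, 120) [ 225. -600.  -95.] [683. 393.]
-600 (500, 60) [ 227. -600.   80.] [746. 415.]
-600 (498, 20) [ 253. -600.  182.] [794. 417.]
-600 (486, 0) [ 291. -600.  228.] [819. 401.]
```

The chair's backrest stands at about x 250–300, y < -450, up to roughly z 290. I'll lift and go round on the robot side.

Request:
{"name": "step_arm", "arguments": {
  "motion": [
    {"fingers":0.35,"xyz":[-2,25,30],"roll":0},
    {"fingers":0.35,"xyz":[-2,25,30],"roll":0},
    {"fingers":0.35,"xyz":[-2,25,30],"roll":0},
    {"fingers":0.35,"xyz":[0,30,27],"roll":0},
    {"fingers":0.35,"xyz":[0,32,22],"roll":3},
    {"fingers":0.35,"xyz":[0,34,15],"roll":6},
    {"fingers":0.35,"xyz":[5,35,0],"roll":6},
    {"fingers":0.35,"xyz":[15,30,0],"roll":6}
  ]
}}

```text
time_s: 0.77
tcp_pos: [162.3, -420.5, 386.2]
tcp_rot: [1.883, 0.574, -1.883]
wrist_force: [1.4, -0.9, -0.1]
finger_gap: 27.9
```

Request:
{"name": "step_arm", "arguments": {
  "motion": [
    {"fingers":0.35,"xyz":[28,24,0],"roll":6},
    {"fingers":0.35,"xyz":[31,26,0],"roll":6},
    {"fingers":0.35,"xyz":[31,26,0],"roll":6},
    {"fingers":0.35,"xyz":[31,26,0],"roll":6},
    {"fingers":0.35,"xyz":[31,27,-5],"roll":6},
    {"fingers":0.35,"xyz":[25,32,-10],"roll":6},
    {"fingers":0.35,"xyz":[23,33,-10],"roll":6},
    {"fingers":0.35,"xyz":[22,34,-10],"roll":6}
  ]
}}

```text
time_s: 1.43
tcp_pos: [386.4, -192.5, 349.9]
tcp_rot: [1.31, 1.141, -1.31]
wrist_force: [1.7, -1.6, 0.1]
finger_gap: 27.4
```

Request:
{"name": "step_arm", "arguments": {
  "motion": [
    {"fingers":0.35,"xyz":[22,34,-10],"roll":0.5},
    {"fingers":0.35,"xyz":[22,34,-10],"roll":0},
    {"fingers":0.35,"xyz":[22,34,-10],"roll":0},
    {"fingers":0.35,"xyz":[22,34,-10],"roll":0},
    {"fingers":0.35,"xyz":[22,34,-10],"roll":0},
    {"fingers":0.35,"xyz":[22,34,-10],"roll":0},
    {"fingers":0.35,"xyz":[22,34,-10],"roll":0},
    {"fingers":0.35,"xyz":[10,20,-10],"roll":0}
  ]
}}

```text
time_s: 2.1
tcp_pos: [550.9, 67.5, 269.6]
tcp_rot: [1.307, 1.145, -1.305]
wrist_force: [-1.0, -1.7, -0.1]
finger_gap: 28.0
```

```bash
cat >> h.py <<'E'
from scipy.spatial.transform import Rotation as R
O=np.array([584.,83.]);TH=np.radians(82.3)
u=np.array([np.cos(TH),np.sin(TH)]);v=np.array([-u[1],u[0]])
def rest(p): d=np.asarray(p)[:2]-O;return np.array([d@u,d@v])
def wor(x,y=0): return O+x*u+y*v
def stat():
    s=ctrl.read_state();A=R.from_rotvec(s["tcp_rot"]).as_matrix()
    print(s["time_s"],"tcp",s["tcp_pos"].round(1),"rest",rest(s["tcp_pos"]).round(1),"jaw",np.degrees(np.arctan2(A[1,1],A[0,1])).round(2),"F",s["wrist_force"].round(1),"gap",round(s["finger_gap"],1),"tilt",A[:,0].round(3));return s
E
python3 -c "
from h import *
stat();print(wor(20))"
```

```text
2.1 tcp [550.9  67.5 269.6] rest [-19.8  30.7] jaw -7.55 F [-1.  -1.7 -0.1] gap 28.0 tilt [ 0.     0.002 -1.   ]
[586.67972371 102.81966399]
```

Request:
{"name": "step_arm", "arguments": {
  "motion": [
    {"fingers":0.35,"xyz":[18,17,-20]},
    {"fingers":0.35,"xyz":[18,16,-30]},
    {"fingers":0.35,"xyz":[0,0,-35]},
    {"fingers":0.35,"xyz":[0,0,-35]},
    {"fingers":0.35,"xyz":[0,0,-30]},
    {"fingers":0.35,"xyz":[0,0,-17]},
    {"fingers":0.35,"xyz":[0,0,0]}
  ]
}}

```text
validation failed for argument at $.mo...
```

Run:
```python
from h import *
stat()
for n in("side","top"):
    im=vision.capture(n); cv2.imwrite(f"pics/d_{n}.png",im[:,:,::-1])
a=cv2.resize(cv2.imread("pics/d_side.png")[150:370,215:415],None,fx=2,fy=2)
b=cv2.resize(cv2.imread("pics/d_top.png")[160:270,240:440],None,fx=2,fy=2)
cv2.imwrite("pics/d.png",np.hstack([a,np.vstack([b,b*0])]))
```

```text
2.1 tcp [550.9  67.5 269.6] rest [-19.8  30.7] jaw -7.55 F [-1.  -1.7 -0.1] gap 28.0 tilt [ 0.     0.002 -1.   ]
```

View pics/d.png

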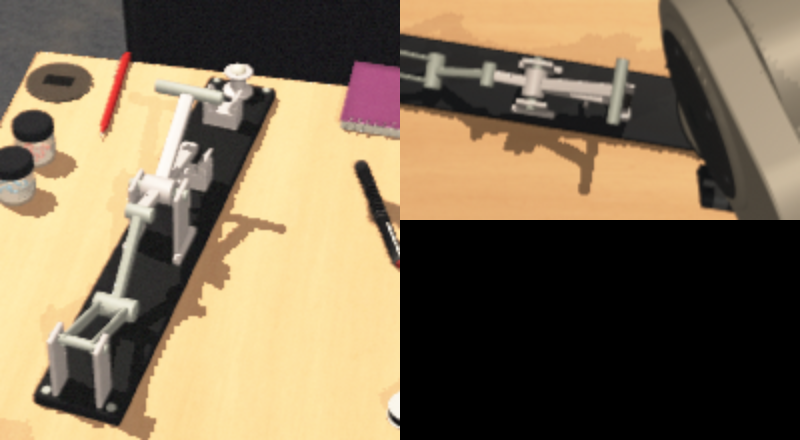

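The rows must include roll, so that call was refused and nothing moved. The arm is still above, out of the side crop.

Request:
{"name": "step_arm", "arguments": {
  "motion": [
    {"fingers":0.35,"xyz":[18,17,-20],"roll":0},
    {"fingers":0.35,"xyz":[18,16,-30],"roll":0},
    {"fingers":0.35,"xyz":[0,0,-35],"roll":0},
    {"fingers":0.35,"xyz":[0,0,-35],"roll":0},
    {"fingers":0.35,"xyz":[0,0,-30],"roll":0},
    {"fingers":0.35,"xyz":[0,0,-17],"roll":0},
    {"fingers":0.35,"xyz":[0,0,0],"roll":0}
  ]
}}

```text
time_s: 2.78
tcp_pos: [583.2, 95.2, 99.7]
tcp_rot: [1.304, 1.146, -1.313]
wrist_force: [-0.6, -0.6, 0.1]
finger_gap: 27.6
```

Run:
```python
from h import *
stat()
for n in("side","top"):
    im=vision.capture(n); cv2.imwrite(f"pics/e_{n}.png",im[:,:,::-1])
a=cv2.resize(cv2.imread("pics/e_side.png")[100:320,215:415],None,fx=2.5,fy=2.5)
cv2.imwrite("pics/e.png",a)
```

```text
2.7833 tcp [583.2  95.2  99.7] rest [12.   2.5] jaw -7.69 F [-0.6 -0.6  0.1] gap 27.6 tilt [-0.006 -0.001 -1.   ]
```

View pics/e.png

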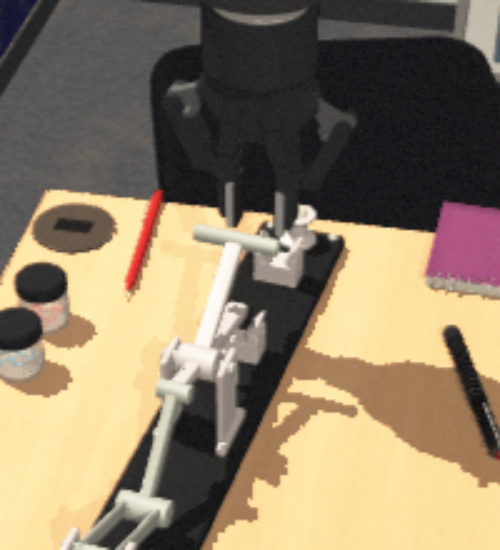

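Run:
```python
from h import *
p=(12,100)
for a in(30,35,40,48,56,64,72,80,86,92,97,102,104):
    r=np.radians(a);b=(135-90*np.cos(r)-17,72+90*np.sin(r)-14)
    d=(b[0]-p[0])*u;print(a,np.round(b,1),"d",d.round(1),round(b[1]-p[1],1));p=b
print(u)
```

```text
30 [ 40.1 103. ] d [ 3.8 27.8] 3.0
35 [ 44.3 109.6] d [0.6 4.2] 6.6
40 [ 49.1 115.9] d [0.6 4.7] 6.2
48 [ 57.8 124.9] d [1.2 8.6] 9.0
56 [ 67.7 132.6] d [1.3 9.8] 7.7
64 [ 78.5 138.9] d [ 1.5 10.8] 6.3
72 [ 90.2 143.6] d [ 1.6 11.5] 4.7
80 [102.4 146.6] d [ 1.6 12.1] 3.0
86 [111.7 147.8] d [1.3 9.3] 1.1
92 [121.1 147.9] d [1.3 9.3] 0.2
97 [129.  147.3] d [1.  7.8] -0.6
102 [136.7 146. ] d [1.  7.7] -1.3
104 [139.8 145.3] d [0.4 3. ] -0.7
[0.13398619 0.9909832 ]
```

Request:
{"name": "step_arm", "arguments": {
  "motion": [
    {"fingers":0.35,"xyz":[4,13,2],"roll":0},
    {"fingers":0.35,"xyz":[2,14,1],"roll":0},
    {"fingers":0.35,"xyz":[0.6,4.5,6],"roll":0},
    {"fingers":0.35,"xyz":[0.6,5,6],"roll":0},
    {"fingers":0.35,"xyz":[1.2,8.6,9],"roll":0},
    {"fingers":0.35,"xyz":[1.3,9.8,8],"roll":0},
    {"fingers":0.35,"xyz":[0,0,0],"roll":0}
  ]
}}

```text
time_s: 3.47
tcp_pos: [597.2, 152.0, 139.3]
tcp_rot: [1.309, 1.138, -1.305]
wrist_force: [-1.1, -9.1, 7.4]
finger_gap: 27.5
```

Run:
```python
from h import *
stat()
im=vision.capture("side"); cv2.imwrite(f"pics/f_side.png",im[:,:,::-1])
crop("pics/f_side.png","pics/f.png",215,70,415,290,2.5)
```

```text
3.4667 tcp [597.2 152.  139.3] rest [70.1 -3.8] jaw -7.71 F [-1.1 -9.1  7.4] gap 27.5 tilt [ 0.005 -0.001 -1.   ]
```

View pics/f.png

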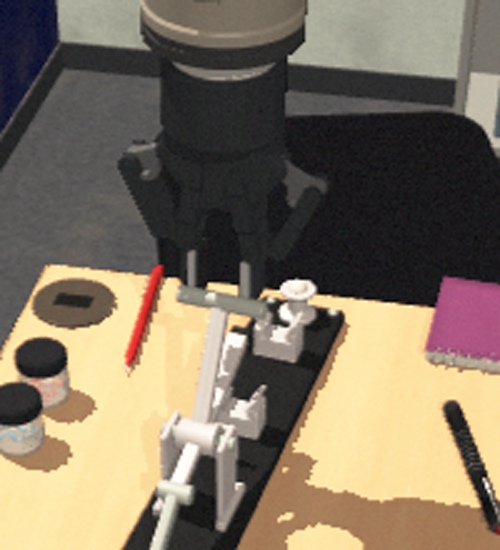

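The tips are too near the bar's underside. I'll back off a little, drop lower and go on.

Request:
{"name": "step_arm", "arguments": {
  "motion": [
    {"fingers":0.35,"xyz":[-4,-14,0],"roll":0},
    {"fingers":0.35,"xyz":[-2,-10,-14],"roll":0},
    {"fingers":0.35,"xyz":[0,0,-12],"roll":0},
    {"fingers":0.35,"xyz":[0,0,0],"roll":0}
  ]
}}

```text
time_s: 3.85
tcp_pos: [589.5, 122.4, 108.7]
tcp_rot: [1.306, 1.137, -1.312]
wrist_force: [2.0, -20.9, 6.6]
finger_gap: 27.8
```

Run:
```python
from h import *
stat()
im=vision.capture("side"); cv2.imwrite(f"pics/g_side.png",im[:,:,::-1])
crop("pics/g_side.png","pics/g.png",215,70,415,290,2.5)
```

```text
3.85 tcp [589.5 122.4 108.7] rest [39.8 -0.2] jaw -7.9 F [  2.  -20.9   6.6] gap 27.8 tilt [-0.    -0.005 -1.   ]
```

View pics/g.png

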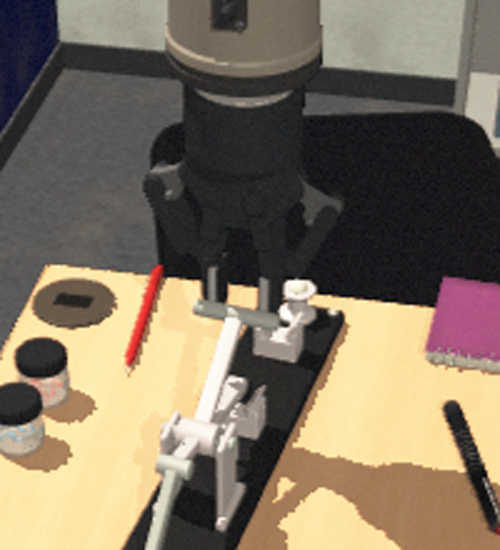

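Request:
{"name": "step_arm", "arguments": {
  "motion": [
    {"fingers":0.35,"xyz":[0,-2,-10],"roll":0},
    {"fingers":0.35,"xyz":[0,0,0],"roll":0}
  ]
}}

```text
time_s: 4.07
tcp_pos: [589.6, 122.0, 99.3]
tcp_rot: [1.307, 1.138, -1.31]
wrist_force: [2.1, -15.7, 4.8]
finger_gap: 27.9
```

Run:
```python
from h import *
stat()
```

```text
4.0667 tcp [589.6 122.   99.3] rest [39.4 -0.3] jaw -7.84 F [  2.1 -15.7   4.8] gap 27.9 tilt [ 0.    -0.003 -1.   ]
```

Request:
{"name": "step_arm", "arguments": {
  "motion": [
    {"fingers":0.35,"xyz":[0.6,4.2,8],"roll":0},
    {"fingers":0.35,"xyz":[0.6,4.7,7],"roll":0},
    {"fingers":0.35,"xyz":[1.2,8.6,9],"roll":0},
    {"fingers":0.35,"xyz":[1.3,9.8,7],"roll":0},
    {"fingers":0.35,"xyz":[1.5,10.8,6],"roll":0},
    {"fingers":0.35,"xyz":[1.6,11.5,4],"roll":0}
  ]
}}

```text
time_s: 4.57
tcp_pos: [596.8, 173.5, 142.3]
tcp_rot: [1.308, 1.139, -1.308]
wrist_force: [-0.7, -9.3, 6.5]
finger_gap: 27.9
```

Run:
```python
from h import *
stat()
im=vision.capture("side"); cv2.imwrite(f"pics/i_side.png",im[:,:,::-1])
crop("pics/i_side.png","pics/i.png",215,70,415,290,2.5)
```

```text
4.5667 tcp [596.8 173.5 142.3] rest [91.4 -0.6] jaw -7.8 F [-0.7 -9.3  6.5] gap 27.9 tilt [ 0.002 -0.002 -1.   ]
```

View pics/i.png

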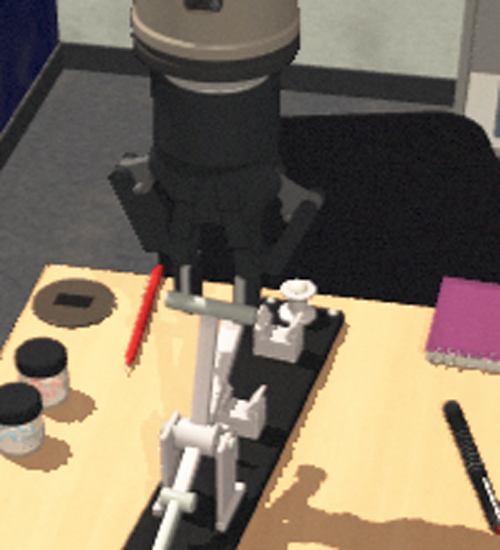

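Request:
{"name": "step_arm", "arguments": {
  "motion": [
    {"fingers":0.35,"xyz":[1.6,12,1],"roll":0},
    {"fingers":0.35,"xyz":[1.3,9.3,0],"roll":0},
    {"fingers":0.35,"xyz":[1.3,9.3,0],"roll":0},
    {"fingers":0.35,"xyz":[1,7,0],"roll":0},
    {"fingers":0.35,"xyz":[0,0,0],"roll":0}
  ]
}}

```text
time_s: 5.03
tcp_pos: [601.4, 213.8, 142.2]
tcp_rot: [1.308, 1.143, -1.305]
wrist_force: [-0.5, -2.7, 2.8]
finger_gap: 27.5
```

Request:
{"name": "step_arm", "arguments": {
  "motion": [
    {"fingers":0.35,"xyz":[0.7,5,-1],"roll":0},
    {"fingers":0.35,"xyz":[0,0,0],"roll":0}
  ]
}}

```text
time_s: 5.2
tcp_pos: [601.9, 217.9, 140.7]
tcp_rot: [1.307, 1.143, -1.307]
wrist_force: [1.0, -2.5, 0.9]
finger_gap: 27.9
```

Run:
```python
from h import *
stat()
for n in("side","top"):
    im=vision.capture(n); cv2.imwrite(f"pics/j_{n}.png",im[:,:,::-1])
a=cv2.resize(cv2.imread("pics/j_side.png")[130:350,215:375],None,fx=2.5,fy=2.5)
cv2.imwrite("pics/j.png",a)
```

```text
5.2 tcp [601.9 217.9 140.7] rest [136.1   0.3] jaw -7.66 F [ 1.  -2.5  0.9] gap 27.9 tilt [ 0.  0. -1.]
```

View pics/j.png

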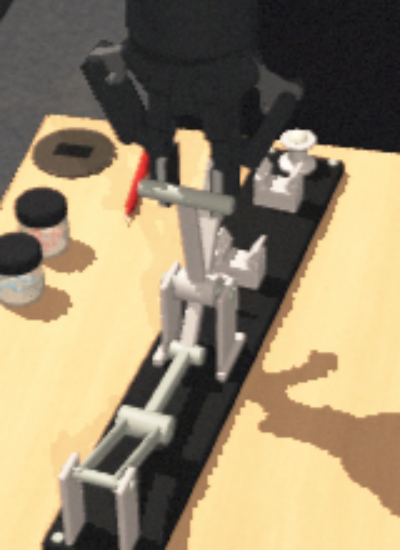

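Request:
{"name": "step_arm", "arguments": {
  "motion": [
    {"fingers":0.35,"xyz":[0.5,4,-1],"roll":0},
    {"fingers":0.35,"xyz":[0,0,0],"roll":0}
  ]
}}

```text
time_s: 5.47
tcp_pos: [602.6, 220.9, 139.5]
tcp_rot: [1.307, 1.142, -1.308]
wrist_force: [-1.4, -8.1, 6.9]
finger_gap: 27.7
```

Request:
{"name": "step_arm", "arguments": {
  "motion": [
    {"fingers":0.35,"xyz":[0.5,4,-1],"roll":0},
    {"fingers":0.35,"xyz":[0,0,0],"roll":0}
  ]
}}

```text
time_s: 5.63
tcp_pos: [603.1, 222.3, 138.5]
tcp_rot: [1.305, 1.139, -1.312]
wrist_force: [-6.4, -20.4, 15.5]
finger_gap: 27.8
```

Run:
```python
from h import *
stat()
for n in("side","top"):
    im=vision.capture(n); cv2.imwrite(f"pics/k_{n}.png",im[:,:,::-1])
a=cv2.resize(cv2.imread("pics/k_side.png")[130:350,215:375],None,fx=2.5,fy=2.5)
cv2.imwrite("pics/k.png",a)
```

```text
5.6333 tcp [603.1 222.3 138.5] rest [140.7  -0.3] jaw -7.81 F [ -6.4 -20.4  15.5] gap 27.8 tilt [-0.001 -0.005 -1.   ]
```

View pics/k.png

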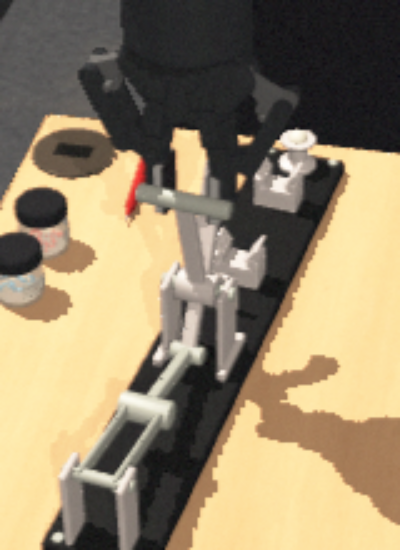

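The force rose to 20 N at the stop and the knee roller moved up, so I'll dwell and then ease off.

Request:
{"name": "step_arm", "arguments": {
  "motion": [
    {"fingers":0.35,"xyz":[0,0,0],"roll":0},
    {"fingers":0.35,"xyz":[0,0,0],"roll":0},
    {"fingers":0.35,"xyz":[-0.7,-5,1],"roll":0},
    {"fingers":0.35,"xyz":[-0.7,-5,0],"roll":0},
    {"fingers":0.35,"xyz":[0,-3,0],"roll":0},
    {"fingers":0.35,"xyz":[0,0,0],"roll":0}
  ]
}}

```text
time_s: 6.23
tcp_pos: [601.4, 212.3, 139.4]
tcp_rot: [1.308, 1.143, -1.307]
wrist_force: [-0.5, 0.2, 0.5]
finger_gap: 28.3
```

Run:
```python
from h import *
stat()
for n in("side","top"):
    im=vision.capture(n); cv2.imwrite(f"pics/l_{n}.png",im[:,:,::-1])
a=cv2.resize(cv2.imread("pics/l_side.png")[130:350,215:375],None,fx=2.5,fy=2.5)
b=cv2.resize(cv2.imread("pics/l_top.png")[160:260,210:370],None,fx=2.4,fy=2.4)
c=np.zeros((550,800,3),np.uint8);c[:,:400]=a;c[:240,400:784]=b
cv2.imwrite("pics/l.png",c)
```

```text
6.2333 tcp [601.4 212.3 139.4] rest [1.305e+02 1.000e-01] jaw -7.7 F [-0.5  0.2  0.5] gap 28.3 tilt [-0.  0. -1.]
```

View pics/l.png

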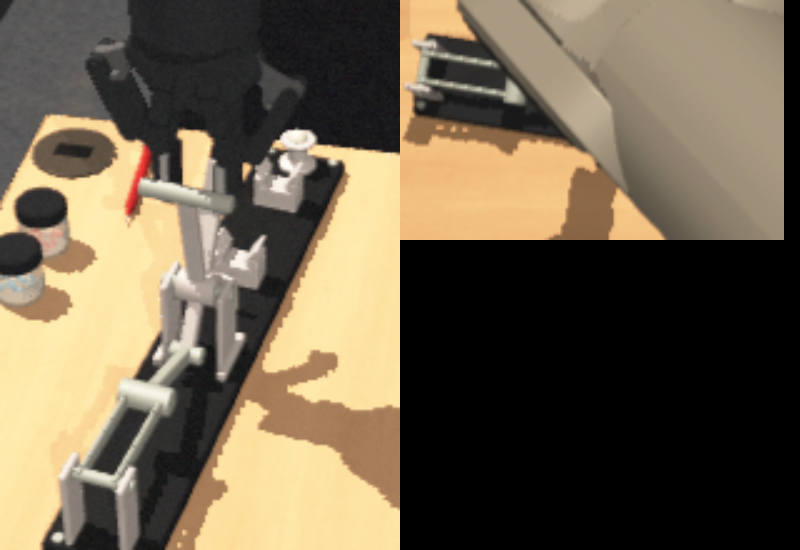

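The force is zero with the arm holding by itself and the knee roller raised, so the stay is locked. I'll go up and over to the penlight.

Request:
{"name": "step_arm", "arguments": {
  "motion": [
    {"fingers":0.35,"xyz":[0,0,25],"roll":0},
    {"fingers":0.35,"xyz":[0,0,30],"roll":0},
    {"fingers":0,"xyz":[-15,0,30],"roll":0},
    {"fingers":-0.2,"xyz":[-30,-10,15],"roll":5},
    {"fingers":-0.2,"xyz":[-34,-15,0],"roll":6},
    {"fingers":-0.2,"xyz":[-34,-15,-10],"roll":6},
    {"fingers":-0.2,"xyz":[-34,-18,-20],"roll":6},
    {"fingers":-0.2,"xyz":[-34,-19,-20],"roll":3.65}
  ]
}}

```text
time_s: 7.0
tcp_pos: [422.0, 137.3, 190.9]
tcp_rot: [0.957, 1.349, -0.956]
wrist_force: [0.6, 0.2, -0.5]
finger_gap: 51.3
```

Request:
{"name": "step_arm", "arguments": {
  "motion": [
    {"fingers":-0.2,"xyz":[0,0,-35],"roll":0},
    {"fingers":-0.2,"xyz":[0,0,-30],"roll":0},
    {"fingers":-0.2,"xyz":[0,0,-25],"roll":0},
    {"fingers":-0.2,"xyz":[0,0,0],"roll":0}
  ]
}}

```text
time_s: 7.33
tcp_pos: [421.2, 136.8, 97.9]
tcp_rot: [0.959, 1.352, -0.965]
wrist_force: [-1.1, -0.9, -1.1]
finger_gap: 50.9
```

Run:
```python
from h import *
stat()
for n in("side","top"):
    im=vision.capture(n); cv2.imwrite(f"pics/m_{n}.png",im[:,:,::-1])
a=cv2.resize(cv2.imread("pics/m_side.png")[150:370,215:455],None,fx=2.5,fy=2.5)
cv2.imwrite("pics/m.png",a)
crop("pics/m_top.png","pics/m2.png",200,140,460,340,3)
```

```text
7.3333 tcp [421.2 136.8  97.9] rest [ 31.5 168.5] jaw 19.02 F [-1.1 -0.9 -1.1] gap 50.9 tilt [-0.005 -0.001 -1.   ]
```

View pics/m.png

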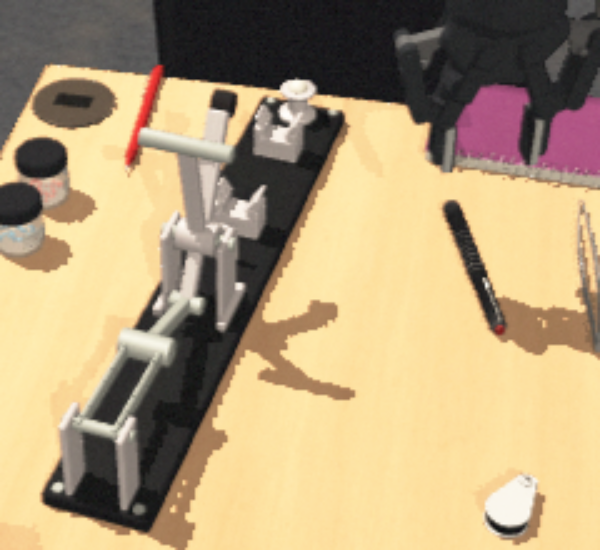

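View pics/m2.png

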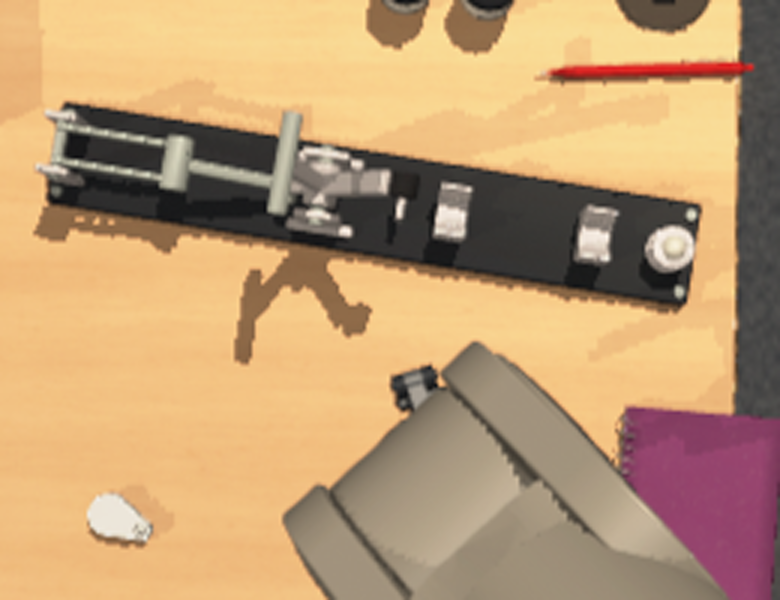

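The arm stays up: the nose is at (403,185) in the top crop, and the troughs are clear at (453,211) and (597,234). I'll refine the rest pose from the troughs.

Run:
```python
from h import *
crop("pics/m_top.png","pics/n1.png",325,190,435,235,7)
crop("pics/m_side.png","pics/n2.png",295,180,355,250,8)
```

```text
(no output)
```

View pics/n1.png

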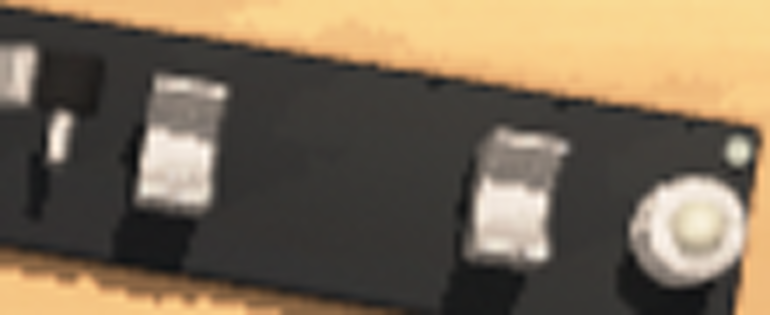

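View pics/n2.png

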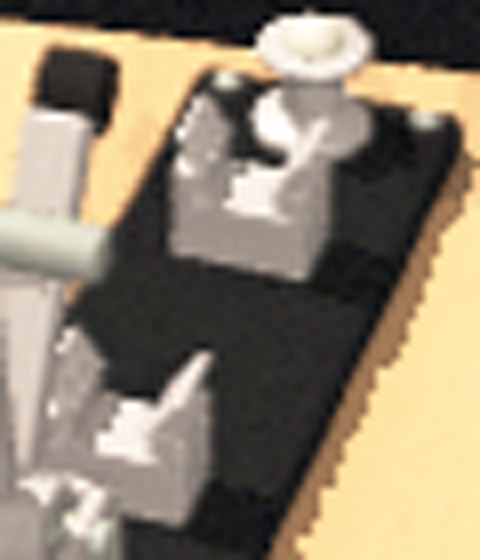

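Run:
```python
from h import *
f=lambda p:(p[0]/7+325-.43,p[1]/7+190-.43)
A=[onz("top",f(p),47)[:2] for p in((497,130),(568,148),(467,253),(545,262))]
B=[onz("top",f(p),47)[:2] for p in((155,77),(228,90),(137,200),(208,212))]
a=np.mean(A,0);b=np.mean(B,0);d=b-a;print(a,b,np.linalg.norm(d),np.degrees(np.arctan2(d[1],d[0])))
print("O est",a+d*45/95, "rest",rest(a+d*45/95)," A,B rest",rest(a),rest(b))
g=lambda p:(p[0]/8+295-.44,p[1]/8+180-.44)
for p in((200,95),(322,120),(75,330),(210,355)): print("side",rest(onz("side",g(p),47)).round(1))
f2=lambda p:(p[0]/3+200-.33,p[1]/3+140-.33)
# bar locked in both views, expected (156,0,160)
s=lambda p:(p[0]/2.5+215-.3,p[1]/2.5+150-.3)
p=tri(s((187,145)),f2((286,163)));print("bar",rest(p),p[2])
p=tri(s((146,346)),f2((177,164)));print("knee",rest(p),p[2])
p=tri(s((298,88)),f2((674,248)));print("stage",rest(p),p[2])
```

```text
[577.64679732  38.40991196] [590.25615844 132.11526204] 94.54992660143108 82.33609084558715
O est [583.61965259  82.79665674] rest [-0.25247106  0.3496727 ]  A,B rest [-45.03926951   0.32146131] [49.51063833  0.38101869]
side [-55.3 -16.5]
side [-55.   13.9]
side [ 39.8 -15.5]
side [38.6 15.8]
bar [152.29952864  -0.44330978] 160.33181437080606
knee [228.9613359   -0.66800953] 60.83050806158733
stage [-9.66405892e+01  6.63608866e-02] 38.6552742240122
```

Request:
{"name": "step_arm", "arguments": {
  "motion": [
    {"fingers":-0.2,"xyz":[-0.9,-2,-30],"roll":0},
    {"fingers":-0.2,"xyz":[0,0,-30],"roll":0},
    {"fingers":-0.2,"xyz":[0,0,-20],"roll":0},
    {"fingers":-0.2,"xyz":[0,0,-10],"roll":0},
    {"fingers":-0.2,"xyz":[0,0,-3],"roll":0},
    {"fingers":-0.2,"xyz":[0,0,0],"roll":0}
  ]
}}

```text
time_s: 7.93
tcp_pos: [423.2, 135.7, 9.0]
tcp_rot: [0.962, 1.348, -0.961]
wrist_force: [-0.3, -0.3, 0.5]
finger_gap: 51.0
```

Run:
```python
from h import *
stat()
im=vision.capture("side"); cv2.imwrite("pics/o_side.png",im[:,:,::-1])
crop("pics/o_side.png","pics/o.png",360,170,460,310,4)
```

```text
7.9333 tcp [423.2 135.7   9. ] rest [ 30.7 166.4] jaw 18.99 F [-0.3 -0.3  0.5] gap 51.0 tilt [ 0.001  0.    -1.   ]
```

View pics/o.png

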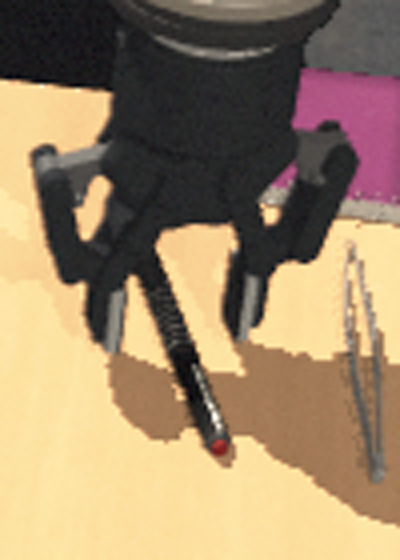

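Request:
{"name": "step_arm", "arguments": {
  "motion": [
    {"fingers":-0.2,"xyz":[-2.5,-0.9,-3],"roll":0},
    {"fingers":-0.2,"xyz":[0,0,-2],"roll":0},
    {"fingers":-0.2,"xyz":[0,0,0],"roll":0}
  ],
  "newtons": 30
}}

```text
time_s: 8.23
tcp_pos: [420.3, 134.1, 3.6]
tcp_rot: [0.962, 1.347, -0.962]
wrist_force: [-0.3, 0.1, 0.5]
finger_gap: 51.2
```

```bash
python3 -c "
from h import *
stat()"
```

```text
8.2333 tcp [420.3 134.1   3.6] rest [ 28.7 169.1] jaw 18.95 F [-0.3  0.1  0.5] gap 51.2 tilt [ 0.001 -0.    -1.   ]
```

Request:
{"name": "step_arm", "arguments": {
  "motion": [
    {"fingers":0.9,"xyz":[0,0,0],"roll":0},
    {"fingers":0.9,"xyz":[0,0,0],"roll":0},
    {"fingers":0.9,"xyz":[0,0,0],"roll":0},
    {"fingers":0.9,"xyz":[0,0,0],"roll":0},
    {"fingers":0.9,"xyz":[0,0,0],"roll":0},
    {"fingers":0.9,"xyz":[0,0,0],"roll":0}
  ],
  "newtons": 30
}}

```text
time_s: 8.73
tcp_pos: [420.2, 134.3, 3.4]
tcp_rot: [0.962, 1.348, -0.962]
wrist_force: [-1.3, -1.7, 7.6]
finger_gap: 12.3
```

Run:
```python
from h import *
stat()
im=vision.capture("side"); cv2.imwrite("pics/p_side.png",im[:,:,::-1])
crop("pics/p_side.png","pics/p.png",360,170,460,310,4)
```

```text
8.7333 tcp [420.2 134.3   3.4] rest [ 28.9 169.2] jaw 18.97 F [-1.3 -1.7  7.6] gap 12.3 tilt [ 0. -0. -1.]
```

View pics/p.png

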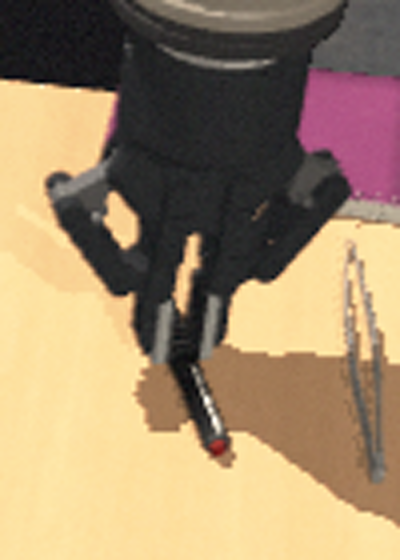

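Request:
{"name": "step_arm", "arguments": {
  "motion": [
    {"fingers":0.9,"xyz":[0,0,20],"roll":0},
    {"fingers":0.9,"xyz":[0,0,35],"roll":0},
    {"fingers":0.9,"xyz":[0,0,35],"roll":0},
    {"fingers":0.9,"xyz":[0,0,30],"roll":-4},
    {"fingers":0.9,"xyz":[0,0,20],"roll":-5},
    {"fingers":0.9,"xyz":[0,0,15],"roll":-6},
    {"fingers":0.9,"xyz":[0,0,0],"roll":-6},
    {"fingers":0.9,"xyz":[0,0,0],"roll":-5.65}
  ]
}}

```text
time_s: 9.45
tcp_pos: [420.6, 134.2, 159.3]
tcp_rot: [1.313, 1.138, -1.31]
wrist_force: [0.1, -0.3, -1.7]
finger_gap: 13.0
```

Run:
```python
from h import *
s=stat();print(wor(-12.5)-s["tcp_pos"][:2])
im=vision.capture("side"); cv2.imwrite("pics/q_side.png",im[:,:,::-1])
crop("pics/q_side.png","pics/q.png",340,70,480,260,3)
```

```text
9.45 tcp [420.6 134.2 159.3] rest [ 28.8 168.8] jaw -8.01 F [ 0.1 -0.3 -1.7] gap 13.0 tilt [ 0.002 -0.    -1.   ]
[161.72421719 -63.56156777]
```

View pics/q.png

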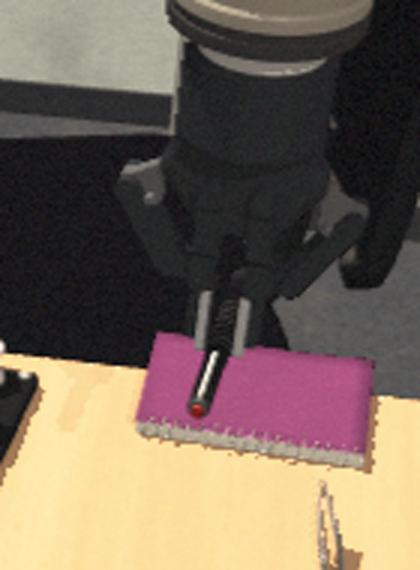

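Request:
{"name": "step_arm", "arguments": {
  "motion": [
    {"fingers":0.9,"xyz":[15,-12,25],"roll":0},
    {"fingers":0.9,"xyz":[27,-14,5],"roll":0},
    {"fingers":0.9,"xyz":[30,-14,0],"roll":0},
    {"fingers":0.9,"xyz":[32,-12,0],"roll":0},
    {"fingers":0.9,"xyz":[32,-9,0],"roll":0},
    {"fingers":0.9,"xyz":[25.7,-2.6,0],"roll":0},
    {"fingers":0.9,"xyz":[0,0,-25],"roll":0},
    {"fingers":0.9,"xyz":[0,0,-25],"roll":0}
  ]
}}

```text
time_s: 10.17
tcp_pos: [583.5, 70.6, 137.7]
tcp_rot: [1.308, 1.143, -1.305]
wrist_force: [-1.0, 0.1, -2.2]
finger_gap: 12.8
```

Request:
{"name": "step_arm", "arguments": {
  "motion": [
    {"fingers":0.9,"xyz":[0,0,-25],"roll":0.3},
    {"fingers":0.9,"xyz":[0,0,-20],"roll":0},
    {"fingers":0.9,"xyz":[0,0,-15],"roll":0},
    {"fingers":0.9,"xyz":[0,0,0],"roll":0},
    {"fingers":0.9,"xyz":[0,0,0],"roll":0}
  ]
}}

```text
time_s: 10.58
tcp_pos: [581.2, 70.8, 77.7]
tcp_rot: [1.301, 1.148, -1.303]
wrist_force: [-0.0, 0.8, -0.8]
finger_gap: 12.6
```

Run:
```python
from h import *
s=stat();print(wor(-0.5)-s["tcp_pos"][:2])
for n in("side","top"):
    im=vision.capture(n); cv2.imwrite(f"pics/r_{n}.png",im[:,:,::-1])
crop("pics/r_side.png","pics/r.png",270,100,370,260,4)
crop("pics/r_top.png","pics/r2.png",230,160,450,280,3.5)
```

```text
10.5833 tcp [581.2  70.8  77.7] rest [-12.4   1.1] jaw -7.27 F [-0.   0.8 -0.8] gap 12.6 tilt [-0.002  0.    -1.   ]
[ 2.72958359 11.67348415]
```

View pics/r.png

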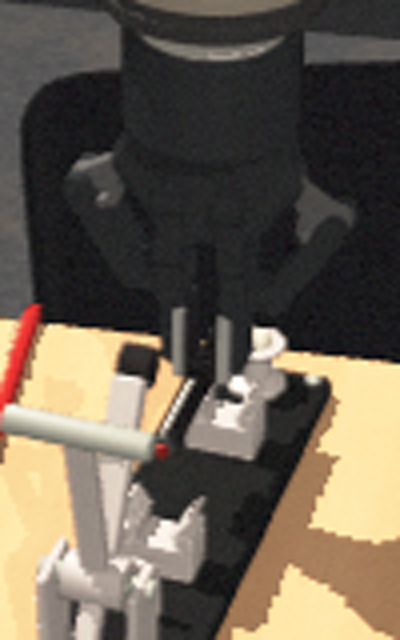

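View pics/r2.png

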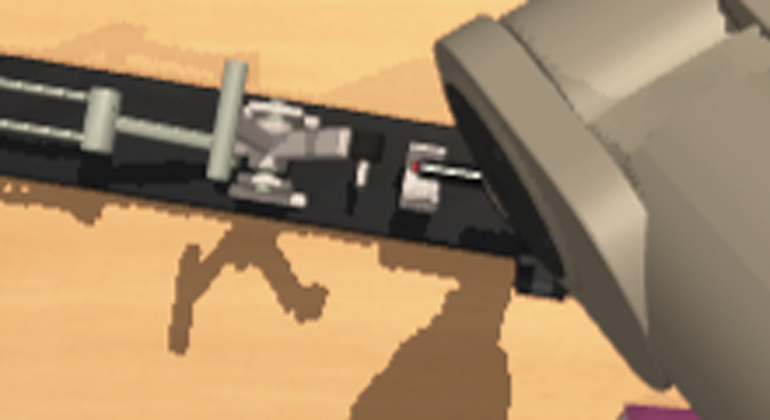

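Run:
```python
from h import *
t=(230+417/3.5-.35,160+167/3.5-.35);s=(270+162/4-.4,100+451/4-.4)
p=tri(s,t);print(rest(p),p[2]);print(rest(onz("top",t,82)),rest(onz("side",s,82)))
```

```text
[54.41829031 -0.1403311 ] 80.59375927015277
[54.66538674 -0.86749148] [56.05623259  1.33553938]
```

Request:
{"name": "step_arm", "arguments": {
  "motion": [
    {"fingers":0.9,"xyz":[1.2,6,0],"roll":-0.2},
    {"fingers":0.9,"xyz":[1.1,5.9,0],"roll":-0.2},
    {"fingers":0.9,"xyz":[0,0,-12],"roll":0},
    {"fingers":0.9,"xyz":[0,0,-10],"roll":0},
    {"fingers":0.9,"xyz":[0,0,0],"roll":0},
    {"fingers":0.9,"xyz":[0,0,0],"roll":0}
  ]
}}

```text
time_s: 11.18
tcp_pos: [583.3, 82.4, 55.2]
tcp_rot: [1.307, 1.143, -1.31]
wrist_force: [-0.0, 0.9, -0.0]
finger_gap: 12.7
```

Run:
```python
from h import *
s=stat()
for n in("side","top"):
    im=vision.capture(n); cv2.imwrite(f"pics/s_{n}.png",im[:,:,::-1])
a=cv2.resize(cv2.imread("pics/s_side.png")[160:280,270:370],None,fx=4,fy=4)
b=cv2.resize(cv2.imread("pics/s_top.png")[170:250,310:410],None,fx=4,fy=4)
c=np.zeros((480,800,3),np.uint8);c[:,:400]=a;c[:320,400:]=b;cv2.imwrite("pics/s.png",c)
```

```text
11.1833 tcp [583.3  82.4  55.2] rest [-0.7  0.6] jaw -7.77 F [-0.   0.9 -0. ] gap 12.7 tilt [-0.002 -0.    -1.   ]
```

View pics/s.png

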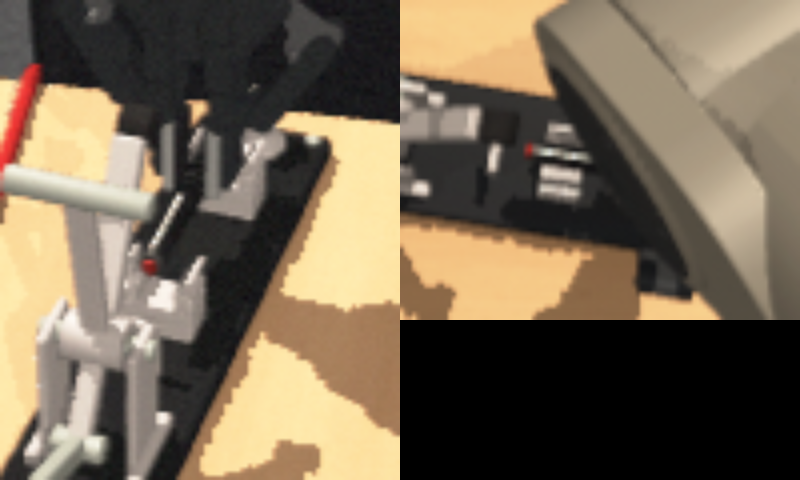

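Run:
```python
from h import *
p=tri((307.1,226.1),(341.9,207.1));print(rest(p),p[2])
```

```text
[67.08494204 -1.04353033] 59.48833172408111
```

Request:
{"name": "step_arm", "arguments": {
  "motion": [
    {"fingers":0.9,"xyz":[0.2,0.2,-7],"roll":0.8},
    {"fingers":0.9,"xyz":[0,0,-7],"roll":0},
    {"fingers":0.9,"xyz":[0,0,-4],"roll":0},
    {"fingers":0.9,"xyz":[0,0,-2],"roll":0},
    {"fingers":0.9,"xyz":[0,0,0],"roll":0}
  ]
}}

```text
time_s: 11.7
tcp_pos: [583.8, 82.7, 35.4]
tcp_rot: [1.298, 1.15, -1.299]
wrist_force: [-1.0, 0.6, -1.9]
finger_gap: 12.7
```

Run:
```python
from h import *
s=stat()
for n in("side","top"):
    im=vision.capture(n); cv2.imwrite(f"pics/t_{n}.png",im[:,:,::-1])
a=cv2.resize(cv2.imread("pics/t_side.png")[160:280,270:370],None,fx=4,fy=4)
b=cv2.resize(cv2.imread("pics/t_top.png")[170:250,310:410],None,fx=4,fy=4)
c=np.zeros((480,800,3),np.uint8);c[:,:400]=a;c[:320,400:]=b;cv2.imwrite("pics/t.png",c)
```

```text
11.7 tcp [583.8  82.7  35.4] rest [-0.4  0.2] jaw -6.98 F [-1.   0.6 -1.9] gap 12.7 tilt [-0.001 -0.    -1.   ]
```

View pics/t.png

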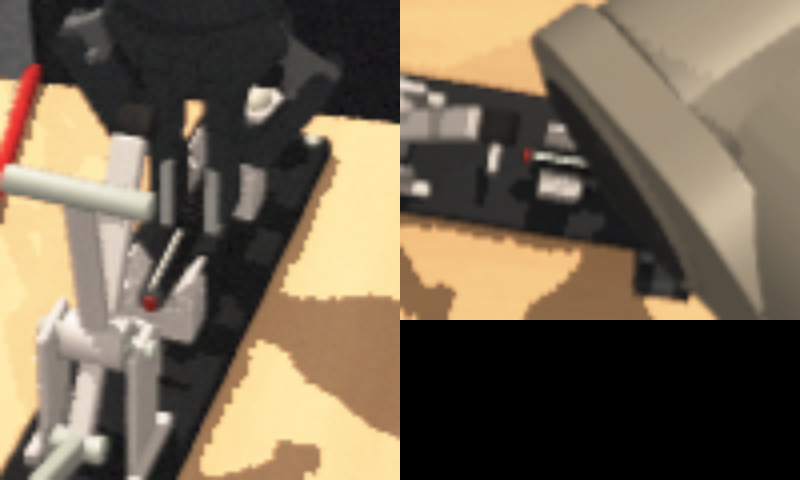

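The pen is inside both troughs with no lateral force, and its bottom is about 2 mm above the floor. I'll lower it until contact.

Request:
{"name": "step_arm", "arguments": {
  "motion": [
    {"fingers":0.9,"xyz":[0,0,-1.5],"roll":0},
    {"fingers":0.9,"xyz":[0,0,-1],"roll":0},
    {"fingers":0.9,"xyz":[0,0,0],"roll":0}
  ]
}}

```text
time_s: 12.05
tcp_pos: [584.2, 82.7, 33.7]
tcp_rot: [1.298, 1.149, -1.299]
wrist_force: [-2.9, -1.1, 0.7]
finger_gap: 12.7
```

Run:
```python
from h import *
stat()
```

```text
12.05 tcp [584.2  82.7  33.7] rest [-0.3 -0.2] jaw -6.99 F [-2.9 -1.1  0.7] gap 12.7 tilt [-0. -0. -1.]
```

Request:
{"name": "step_arm", "arguments": {
  "motion": [
    {"fingers":0.6,"xyz":[0,0,0],"roll":0},
    {"fingers":0.4,"xyz":[0,0,0],"roll":0},
    {"fingers":0.2,"xyz":[0,0,0],"roll":0},
    {"fingers":0.1,"xyz":[0,0,0],"roll":0},
    {"fingers":0.1,"xyz":[0,0,20],"roll":0},
    {"fingers":0.1,"xyz":[0,0,30],"roll":0},
    {"fingers":0.1,"xyz":[0,0,35],"roll":0},
    {"fingers":0.1,"xyz":[-5,-10,35],"roll":0}
  ]
}}

```text
time_s: 12.72
tcp_pos: [579.3, 74.7, 155.0]
tcp_rot: [1.298, 1.152, -1.296]
wrist_force: [-0.3, -0.2, 0.1]
finger_gap: 38.3
```

Run:
```python
from h import *
s=stat()
im=vision.capture("side"); cv2.imwrite("pics/u_side.png",im[:,:,::-1])
crop("pics/u_side.png","pics/u.png",250,160,380,280,5)
```

```text
12.7167 tcp [579.3  74.7 155. ] rest [-8.8  3.5] jaw -6.85 F [-0.3 -0.2  0.1] gap 38.3 tilt [-0.     0.002 -1.   ]
```

View pics/u.png

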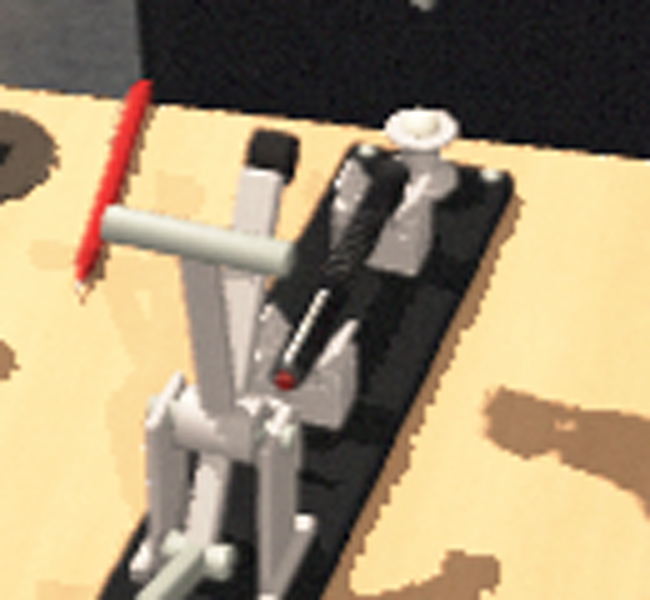

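The penlight lies in both troughs with its lens towards the stage and its tail button at (285,380). I'll go high and over to the knee roller with the fingers shut.

Request:
{"name": "step_arm", "arguments": {
  "motion": [
    {"fingers":0.1,"xyz":[0,0,35],"roll":0},
    {"fingers":0.5,"xyz":[0,0,35],"roll":0},
    {"fingers":1,"xyz":[2,15,30],"roll":0},
    {"fingers":1,"xyz":[6,40,0],"roll":0},
    {"fingers":1,"xyz":[6,40,0],"roll":0},
    {"fingers":1,"xyz":[6,40,0],"roll":0},
    {"fingers":1,"xyz":[6,40,0],"roll":0},
    {"fingers":1,"xyz":[6,40,0],"roll":0}
  ]
}}

```text
time_s: 13.43
tcp_pos: [611.5, 289.5, 253.8]
tcp_rot: [1.299, 1.148, -1.298]
wrist_force: [1.0, -0.8, 0.8]
finger_gap: 0.0
```

Request:
{"name": "step_arm", "arguments": {
  "motion": [
    {"fingers":1,"xyz":[4,22,0],"roll":0},
    {"fingers":1,"xyz":[0,0,-30],"roll":0},
    {"fingers":1,"xyz":[0,0,-30],"roll":0},
    {"fingers":1,"xyz":[0,0,-30],"roll":0},
    {"fingers":1,"xyz":[0,0,-30],"roll":0},
    {"fingers":1,"xyz":[0,0,-20],"roll":0},
    {"fingers":1,"xyz":[0,0,0],"roll":0}
  ]
}}

```text
time_s: 14.02
tcp_pos: [613.4, 308.3, 109.0]
tcp_rot: [1.293, 1.151, -1.304]
wrist_force: [-1.1, -0.4, 0.0]
finger_gap: 0.1
```

Run:
```python
from h import *
s=stat();print(wor(230)-s["tcp_pos"][:2])
for n in("side","top"):
    im=vision.capture(n); cv2.imwrite(f"pics/v_{n}.png",im[:,:,::-1])
crop("pics/v_side.png","pics/v.png",220,130,360,370,2.5)
crop("pics/v_top.png","pics/v2.png",200,160,450,250,3.2)
```

```text
14.0167 tcp [613.4 308.3 109. ] rest [227.2   1.1] jaw -6.96 F [-1.1 -0.4  0. ] gap 0.1 tilt [-0.005 -0.003 -1.   ]
[1.44158135 2.61720294]
```

View pics/v.png

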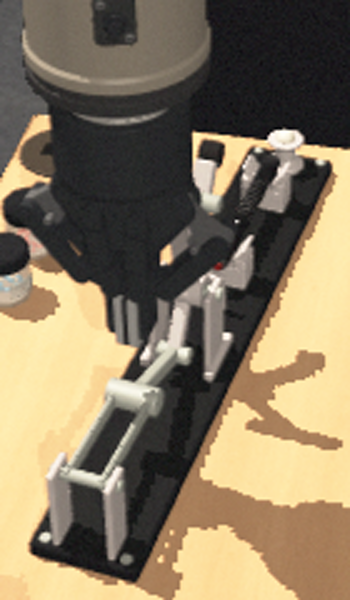

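View pics/v2.png

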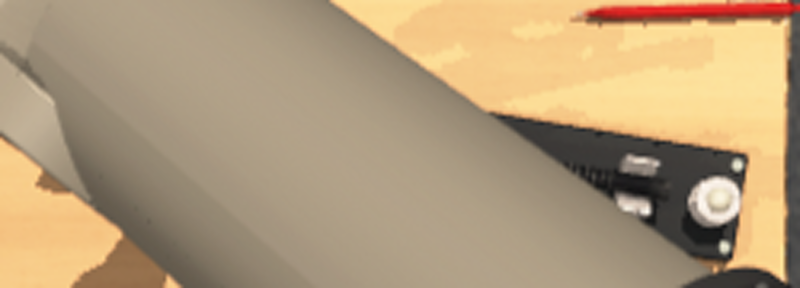

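Run:
```python
from h import *
t=(200+668/3.2-.35,160+185/3.2-.35);print("lens",rest(onz("top",t,38)))
s=(250+285/5-.4,160+380/5-.4);print("button",rest(onz("side",s,37)))
```

```text
lens [-64.61410452  -4.39785015]
button [66.03283292 -1.58037881]
```

Request:
{"name": "step_arm", "arguments": {
  "motion": [
    {"fingers":1,"xyz":[1.7,3.2,-12],"roll":0},
    {"fingers":1,"xyz":[0,0,-12],"roll":0},
    {"fingers":1,"xyz":[0,0,-8],"roll":0},
    {"fingers":1,"xyz":[0,0,0],"roll":0}
  ]
}}

```text
time_s: 14.45
tcp_pos: [616.3, 312.4, 79.9]
tcp_rot: [1.297, 1.15, -1.3]
wrist_force: [-0.9, -0.1, -0.1]
finger_gap: -0.0
```

Run:
```python
from h import *
s=stat()
im=vision.capture("side"); cv2.imwrite("pics/w_side.png",im[:,:,::-1])
crop("pics/w_side.png","pics/w.png",220,170,350,370,3)
```

```text
14.45 tcp [616.3 312.4  79.9] rest [231.7  -1.2] jaw -6.98 F [-0.9 -0.1 -0.1] gap -0.0 tilt [-0.002 -0.001 -1.   ]
```

View pics/w.png

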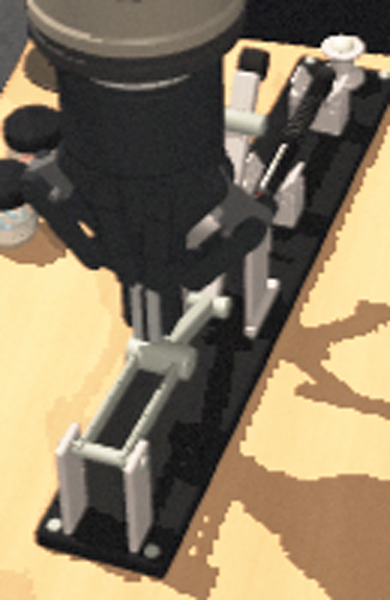

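Request:
{"name": "step_arm", "arguments": {
  "motion": [
    {"fingers":1,"xyz":[-0.8,0,-8],"roll":0},
    {"fingers":1,"xyz":[0,0,-8],"roll":0},
    {"fingers":1,"xyz":[0,0,-6],"roll":0},
    {"fingers":1,"xyz":[0,0,0],"roll":0}
  ]
}}

```text
time_s: 14.83
tcp_pos: [615.7, 312.7, 58.3]
tcp_rot: [1.297, 1.15, -1.299]
wrist_force: [0.5, -0.0, 1.1]
finger_gap: -0.1
```

Request:
{"name": "step_arm", "arguments": {
  "motion": [
    {"fingers":1,"xyz":[0,0,-6],"roll":0},
    {"fingers":1,"xyz":[0,0,-5],"roll":0},
    {"fingers":1,"xyz":[0,0,0],"roll":0}
  ]
}}

```text
time_s: 15.08
tcp_pos: [615.6, 312.5, 47.4]
tcp_rot: [1.297, 1.149, -1.3]
wrist_force: [0.3, 0.6, -0.1]
finger_gap: -0.0
```

Run:
```python
from h import *
s=stat()
im=vision.capture("side"); cv2.imwrite("pics/x_side.png",im[:,:,::-1])
crop("pics/x_side.png","pics/x.png",220,170,350,370,3)
```

```text
15.0833 tcp [615.6 312.5  47.4] rest [231.7  -0.6] jaw -6.98 F [ 0.3  0.6 -0.1] gap -0.0 tilt [-0.001 -0.001 -1.   ]
```

View pics/x.png

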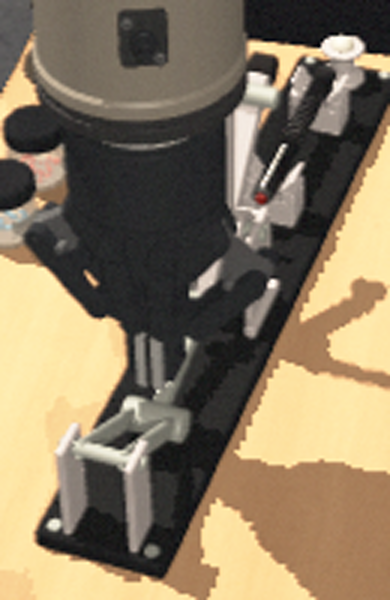

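The knee has passed straight and the arm is coming down. I'll retreat upward and look.

Request:
{"name": "step_arm", "arguments": {
  "motion": [
    {"fingers":1,"xyz":[0,0,15],"roll":0},
    {"fingers":1,"xyz":[0,0,30],"roll":0},
    {"fingers":1,"xyz":[0,0,35],"roll":0},
    {"fingers":1,"xyz":[0,0,35],"roll":0},
    {"fingers":1,"xyz":[0,0,35],"roll":0},
    {"fingers":1,"xyz":[-10,10,30],"roll":0},
    {"fingers":1,"xyz":[-30,15,0],"roll":0},
    {"fingers":1,"xyz":[-35,15,0],"roll":0}
  ]
}}

```text
time_s: 15.8
tcp_pos: [542.2, 353.4, 232.1]
tcp_rot: [1.304, 1.147, -1.296]
wrist_force: [-0.3, 1.2, -1.3]
finger_gap: 0.0
```

Request:
{"name": "step_arm", "arguments": {
  "motion": [
    {"fingers":1,"xyz":[-30,15,0],"roll":0},
    {"fingers":1,"xyz":[-30,15,0],"roll":0},
    {"fingers":1,"xyz":[-30,15,0],"roll":0},
    {"fingers":1,"xyz":[-20,10,0],"roll":0},
    {"fingers":1,"xyz":[0,0,0],"roll":0},
    {"fingers":1,"xyz":[0,0,0],"roll":0}
  ]
}}

```text
time_s: 16.3
tcp_pos: [430.1, 408.9, 230.3]
tcp_rot: [1.298, 1.15, -1.295]
wrist_force: [1.2, -0.8, -0.3]
finger_gap: 0.1
```

Run:
```python
from h import *
s=stat()
for n in("side","top"):
    im=vision.capture(n); cv2.imwrite(f"pics/y_{n}.png",im[:,:,::-1])
crop("pics/y_side.png","pics/y.png",220,150,440,370,2.7)
crop("pics/y_top.png","pics/y2.png",200,150,460,330,3)
```

```text
16.3 tcp [430.1 408.9 230.3] rest [302.3 196.2] jaw -6.82 F [ 1.2 -0.8 -0.3] gap 0.1 tilt [ 0.002  0.001 -1.   ]
```

View pics/y.png

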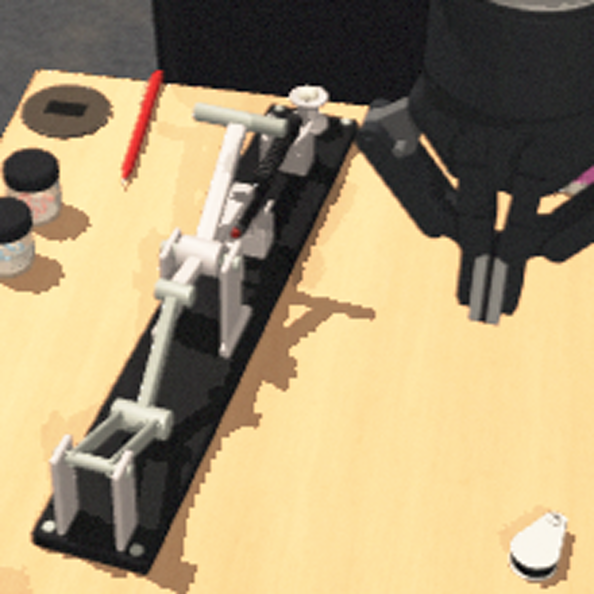

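View pics/y2.png

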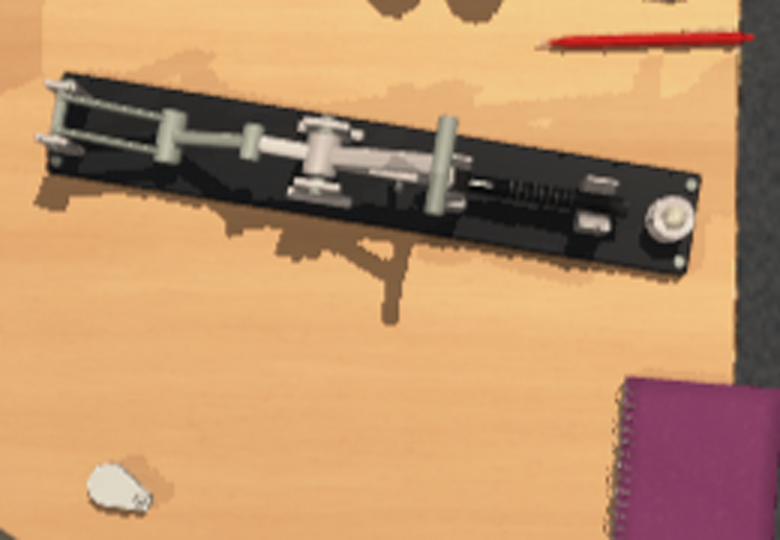

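Run:
```python
from h import *
im=cv2.imread("pics/y_top.png")[190:235,325:435]
im=np.clip(im.astype(float)*2.2,0,255).astype(np.uint8)
cv2.imwrite("pics/z.png",cv2.resize(im,None,fx=7,fy=7,interpolation=cv2.INTER_CUBIC))
s=lambda p:(p[0]/2.7+220-.3,p[1]/2.7+150-.3);t=lambda p:(p[0]/3+200-.33,p[1]/3+150-.33)
p=tri(s((242,120)),t((443,165)));print("bar",rest(p),p[2],"angle",np.arctan2(p[2]-72,135-rest(p)[0])-np.radians(30))
print("button side",rest(onz("side",s((236,233)),37)))
```

```text
bar [58.82898972 -0.17472642] 122.24955126901304 angle 0.05956098439567881
button side [66.77980087 -0.38714871]
```

View pics/z.png

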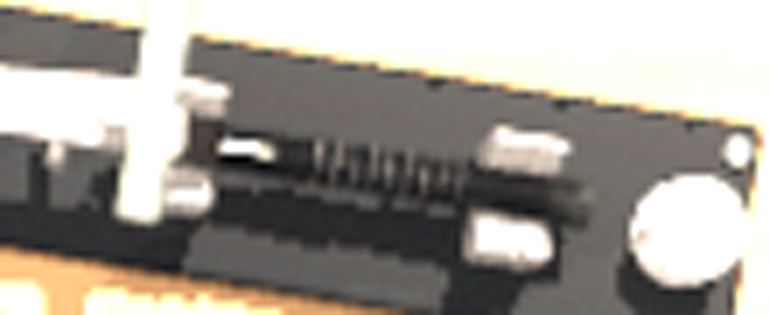

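Run:
```python
from h import *
f=lambda p:(p[0]/7+325-.43,p[1]/7+190-.43)
print("lens",rest(onz("top",f((594,205)),38)))
# predicted bar end positions for angles
def bar(a,y):
    r=np.radians(30)+a;x=135-90*np.cos(r);z=72+90*np.sin(r);return np.r_[wor(x,y),z]
for a in(0,.05,.1,.15):
    print(a,[np.r_[proj(n,bar(a,28)),proj(n,bar(a,-28))].round(1) for n in("side","top")])
def seg(n,tag,box):
    im=cv2.imread(f"pics/{tag}_{n}.png");x0,y0,x1,y1=box;h=im[y0:y1,x0:x1].astype(int)
    m=((h[:,:,1]>=h[:,:,2])&(h.min(2)>75)&(h.max(2)-h.min(2)<45)).astype(np.uint8)
    k,l,st,c=cv2.connectedComponentsWithStats(m);i=1+np.argmax(st[1:,4]);return (c[i]+[x0,y0]).round(2),st[i,4]
for tag in("a","y"):
    print(tag,seg("side",tag,(285,180,335,205)),seg("top",tag,(335,180,365,230)))
```

```text
lens [-67.00541698  -2.01305698]
0 [array([325.1, 199.2, 293.6, 192.9]), array([345.8, 220.9, 350.6, 190.5])]
0.05 [array([324.8, 198.2, 293.1, 191.8]), array([344.6, 220.5, 349.4, 190. ])]
0.1 [array([324.4, 197.2, 292.6, 190.8]), array([343.3, 220.1, 348.1, 189.5])]
0.15 [array([323.9, 196.4, 292. , 190. ]), array([341.8, 219.7, 346.7, 189. ])]Traceback (most recent call last):
  File "<stdin>", line 14, in <module>
  File "<stdin>", line 12, in seg
    return _wrapfunc(a, 'argmax', axis=axis, out=out, **kwds)
    return bound(*args, **kwds)
ValueError: attempt to get argmax of an empty sequence
```

Run:
```python
from h import *
a=cv2.imread("pics/a_top.png");y=cv2.imread("pics/y_top.png")
n=vision.capture("top")[:,:,::-1];s=vision.capture("side")[:,:,::-1];ys=cv2.imread("pics/y_side.png")
print("change top/side",np.abs(n.astype(int)-y)[160:260,200:450].mean(),np.abs(s.astype(int)-ys)[170:370,225:365].mean())
t=a[180:200,344:358]; r=cv2.matchTemplate(y[170:215,330:370],a[186:200,342:358],cv2.TM_CCOEFF_NORMED);print(cv2.minMaxLoc(r), "a at",(12,16))
from plant import job_done
print(job_done())
```

```text
change top/side 0.3397733333333333 1.9135833333333334
(-0.5955226421356201, 0.9861148595809937, (0, 23), (10, 16)) a at (12, 16)
the job is handed in; nothing more can be done
None
```

The penlight is clamped in the light rest and the job is handed in, at about 16.5 s of the 64 s allowed. No verdict was reported.

**What I did**
- **Raising the arm:** I pushed the bar back with the fingers straddling its lever. My first height was too close to the bar's underside, so I backed off, went lower and pushed again. At the stop the force reached about 26 N, above the suggested 7–12 N but within the limits. The stay snapped past straight and held the arm with the robot clear of it; the knee roller measured z ≈ 61 mm.
- **Laying the penlight:** I gripped it at the middle and laid it in the two troughs with its lens end towards the stone stage.
- **Folding the stay:** I pressed the knee down to about z 47 mm. It folded and the arm came down on the penlight.

**Last checks**
- **Centring:** the lens end is at x ≈ -67 mm and the tail button at about +67 mm, so it is centred to within about 1 mm. Sideways I read the lens end at about -2 mm and the tail at -0.4 mm, which is about as fine as the pictures allow. The pictures show the penlight lying in both troughs.
- **Clamping:** the bar sits clearly above its empty-cradle position, by about 2 pixels in the top view. That is roughly what a clamped penlight should give, but the joint angle only came out at about 0.06–0.08 rad rather than the expected 0.1. One automatic measurement of it failed.
- **At rest:** the last two pictures of the rest hardly differed, with the robot touching nothing.
- **Loupe and click pen:** I never touched them. The loupe and the red pen behind the rest look unmoved, though I judged that by eye only.

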